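# Open the holding cradle's ratchet jaw

### The job

Get the holding cradle ready for the next lacquer piece: press the ratchet release paddle on the sliding jaw fully down, then push the jaw back along its bar, away from the fixed jaw, until it is fully home against the end stop, and leave it there. Use only the outside of the fingers: do not grip the jaw, and leave the four lacquer and glass things around the cradle where they stand.

Things in the scene. Friction and masses are not known exactly. Their poses are not given: they have to be found in the camera images.
- clamp: The holding cradle, fixed to the table: an aluminium base plate 380 x 110 x 12 with a steel toothed bar along it. Origin: centre of the base's underside. Its x axis runs along the bar from the fixed jaw (grey upright plate with a cork face at x = -155, top 90 high, 96 wide) to the end stop (small dark block 50 wide, 52 high, near face at x = +158). y across the bar, z up. All sizes in mm.
- jaw (a joint): Position of the sliding jaw along the cradle's x, in m: 0 = closest to the fixed jaw (95 mm between the cork faces), 0.130 = fully back, at its end stop. The ratchet locks it both ways (up to about 4 mm of play) until the release is pressed down; then it slides with about 3 N of friction plus light damping (about 15 N per m/s) and stays where it is left.
- jaw_face (a point): Centre of the sliding jaw's cork face, the face to push on (it looks along the cradle's -x to the fixed jaw). 66 mm above the table at mid-width; the face is 86 wide and from 44 to 88 mm high. Moves with the jaw. The cork is 6 thick, on a grey upright plate 14 thick x 96 wide (6 to 20 mm behind the cork face), top 90 mm above the table; behind the plate is the carriage, 96 wide, reaching 85 mm behind the cork face, top at 52 mm.
- release (a joint): Travel of the release paddle in m: 0 = up (locked), 0.010 = fully down on its stop. The ratchet lets go beyond about 0.007. About 5 N is needed to move it; it stays down where it is left, no need to hold it.
- release_top (a point): Centre of the top of the release paddle, a dark ribbed plate 40 long (along the bar) x 34 wide x 6 thick on the carriage behind the jaw's plate; 66 mm above the table when up, 56 when down. It is pressed straight down. It lies 52 mm behind the jaw's cork face (towards the end stop), on the bar's centre line. Moves with the jaw.
- lacquer_box: Bystander, loose: closed black lacquer box with a gold line, 130 x 90 x 55 high. Origin: centre of the underside.
- inro: Bystander, loose: small upright case of three stacked lacquer sections, 42 x 26 x 57 high. Origin: centre of the underside.
- tray: Bystander, loose: shallow open black lacquer tray, 150 x 100 x 22 high. Origin: centre of the underside.
- jar: Bystander, loose: lidded glass jar, 56 diameter, 75 high. Origin: centre of the underside.

How it is judged:
On the way, in this order (a step that is already met when the one before it is completed fails the run):
1. the release paddle is pressed down, the jaw not yet pushed back (value of joint release above 0.008 m and value of joint jaw below 0.09 m), for 0.1 s.
2. the jaw is pushed fully back to the end stop (value of joint jaw above 0.126 m), for 0.2 s.
At the end, for the whole second after the job is handed in: The sliding jaw rests within 4 mm of its end stop (joint jaw above 0.126), at rest, after the release paddle was pressed down (release above 0.008 of 0.010) and the jaw pushed (value of joint jaw above 0.126 m and velocity of joint jaw between -0.01 and 0.01 m/s); the robot touches nothing.
It fails at once if the jaw is gripped: fingers press on its cork face and on the back or edge of its plate at once (contact force between the fingers and jaw_pad above 2 N and contact force between the fingers and jaw_plate above 2 N).
It fails at once if a bystander is lifted or shifted by more than 15 mm (distance of any of lacquer_box, inro, tray, jar from where it was at the start of the episode above 0.015 m).
It fails at once if a bystander is tipped over (angle between any of inro, jar, lacquer_box, tray's own z axis and vertical above 0.3 rad).
It also fails if it takes over 38 s, if anything falls off the work surface, if the arm or the gripper's body presses on something with over 40 N, if the wrist force passes 120 N, or if a joint passes its speed limit or range.

### The arm

A 6-joint arm with a two-finger parallel gripper is mounted at the origin on the work surface. World frame = base frame: x ahead of the robot, y to its left, z up, the work surface at z = 0. Lengths are in m, angles in rad, forces in N, time in s.
With the tool pointing down it reaches from about 0.375 to 0.925 m from the base axis. Payload 5.7 kg.
Tool frame: the origin (TCP) lies midway between the tips of the shut fingers; the grasp point (between the pads) lies 19 mm behind it; z points along the fingers, y is the line along which they close (so a half turn about z gives the same grasp; the last joint's range is limited). The gripper opens to 85 mm and grips with 20 to 120 N. Pads are 22 mm wide; open, the fingers measure 114 mm over their backs; the gripper's body (76 mm by 85 mm) begins 54 mm behind the grasp point. The pads swing forward as they close: fully open they stand 13 mm farther back than shut.
Start: joints at [1.109, 0.359, 1.51, -0, 1.272, -0.115], TCP at [0.204, 0.564, 0.208] pointing down, gripper open.
Joint ranges: [-2.97, 2.97], [-1.01, 2.36], [0.21, 2.38], [-0.96, 4.11], [0.2, 2.71], [-2.98, 2.98]. Speed limits (rad/s): [2.39, 2.39, 3.14, 3.14, 3.14, 3.14].

### API

Orientations are given as a unit quaternion [x, y, z, w].
In Python, from cell import robot gives the robot as it stands.
- The arm moves only by the tool apply_moves, never from a script. Its argument "plan" is a list of rows, each an object of numbers: "claw": the closure, from -1 (fully open) to 1 (shut); "x", "y", "z": the shift along the world's x, y, z in m; "turn": the turn about the world's z in degrees. A call has 1 to 12 rows; each row shifts and turns the commanded pose from where the row before left it; what a row does not reach is not made up. A row lasts 1/12 s, in which the tool goes at most 41.7 mm and 7.16 degrees, less where a joint would pass 70% of its speed; a pose out of reach is approached as far as the arm can. A call is refused whole if a number of a shift passes 0.0417 or a number of a turn 7.16, either way. A call with a gripper value outside its range is refused whole. The fingers move at their own pace and stop on an object; "grip_force" is the grip in N (left out, the last holds). Time passes only in rows, so rows that do not move let the fingers close. It gives the time, the measured TCP pose, the force, the opening and the grip force at its end, in the units of the state.
- robot.observe(): the state, without advancing time (a new reading comes with each control period).
- robot.read_camera(name): name is "side" or "top"; returns a dict with "pixels" (480x640x3 uint8, red, green, blue), "mtx" (3x3 intrinsics, pixels), "rvec" (rotation vector, rad) and "tvec" (3), from world to camera coordinates, as OpenCV has them. Camera axes: x right, y down, z forward; pixel columns grow to the right and rows downward; lengths in m; the calibration is good to about 2 mm. A picture is of the moment at which its call begins. There is no depth.
- robot.finish_job(): hands the job in; it is judged then, once.
The state is a dict: "t": time; "joint_pos": joint angles; "joint_vel": joint speeds; "joint_torque": joint torques, N m; "position": TCP position; "eef_rot": TCP orientation; "contact_force": force on the tool from outside, world axes, zero at the start; "ft_torque": the same for the moment, N m; "grip_width": finger opening in m; "finger_force": force on a finger pad.
Only numpy, scipy, OpenCV 4.12 (cv2) and the standard library are available. Lean on these libraries where they do the work, as an engineer would, in place of code of your own. Each camera call takes 0.05 s, during which the arm holds its last target. There are 200 camera calls.

## Working session

There is one attempt and no reset: what is moved stays moved. The work goes in short steps, Python scripts to look and compute and a tool call to move; the robot and the scene stay as the last step left them, time stands still between calls to the robot, and variables do not carry over. Pictures are saved under pics/ and viewed, at most 10 in all, crops included, and the job is handed in when it is done.

Besides the shell and the picture viewer there is one more tool, called after "Request:" by a JSON object that holds its "name" and its "arguments". apply_moves: Moves the arm, as the interface text tells. Its arguments: {"type":"object","properties":{"plan":{"type":"array"},"grip_force":{"type":"number"}},"required":["plan"]}

```bash
mkdir -p pics
python3 - <<'E'
from cell import robot
import cv2,pickle
d={}
for n in("top","side"):
    c=robot.read_camera(n);d[n]=c;cv2.imwrite(f"pics/{n}0.png",c["pixels"][:,:,::-1])
pickle.dump(d,open("cams.pkl","wb"))
s=robot.observe();print(s["t"],s["position"],s["eef_rot"])
E
```

```text
0.1 [0.20364217 0.5636701  0.20763834] [ 1.72533363e-01  9.85003308e-01 -8.13564710e-04 -2.46325156e-04]
```

View pics/top0.png

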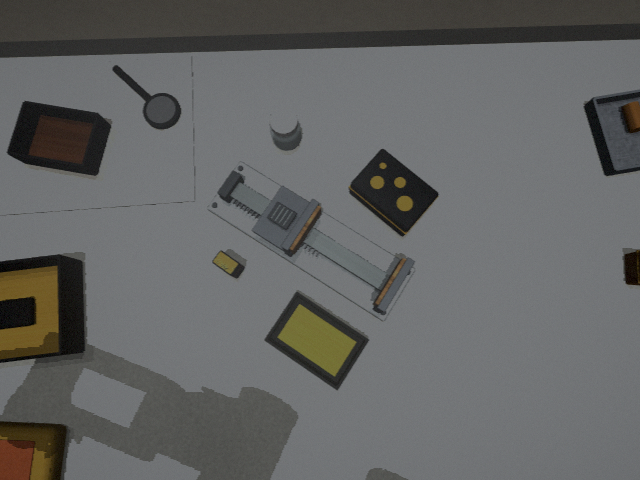

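View pics/side0.png

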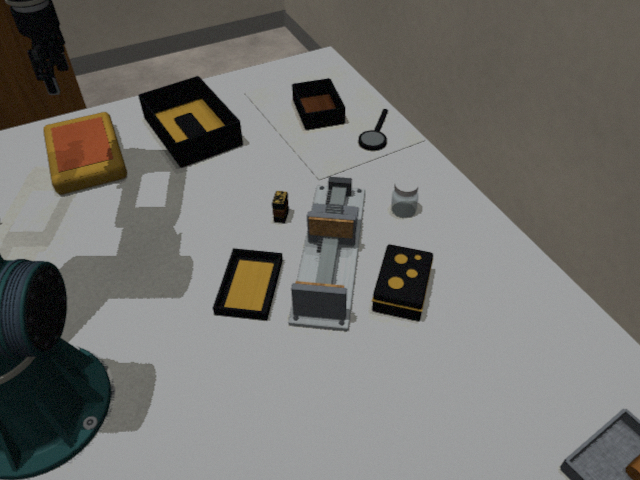

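The top view shows the fixed jaw near (393,283), the end stop near (231,186) and the sliding jaw plate near (303,228), with the paddle near (282,214). The inro is at (228,263), the jar at (286,130), the box at (394,190) and the tray at (317,339). I'll crop for accuracy.

Run:
```python
import cv2,pickle
d=pickle.load(open("cams.pkl","rb"))
p=d["top"]["pixels"][150:330,200:430,::-1]
cv2.imwrite("pics/topc.png",cv2.convertScaleAbs(cv2.resize(p,None,fx=3.3,fy=3.3,interpolation=cv2.INTER_CUBIC),alpha=1.5))
```

```text
(no output)
```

View pics/topc.png

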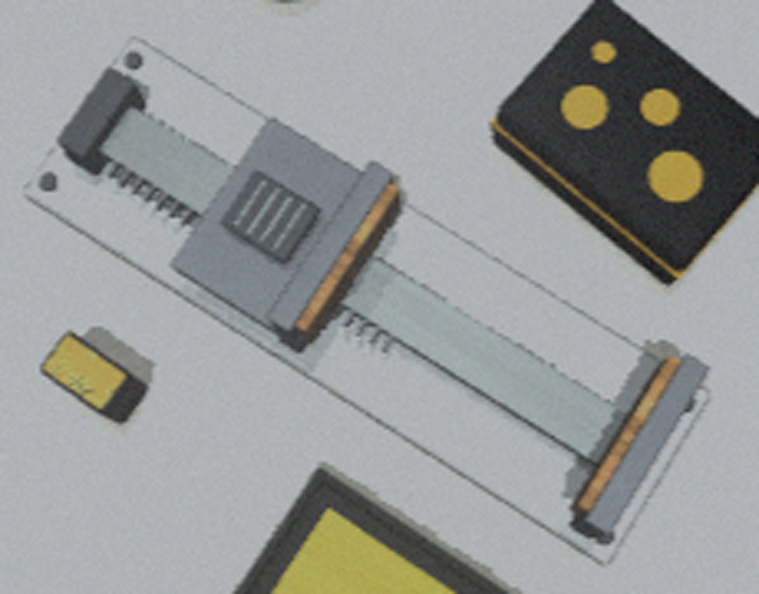

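The crop gives base corners at about (135,38), (25,195), (608,564) and (709,397). The paddle centre is at (272,217), and the cork's top edge runs from (399,188) to (304,340).

```bash
cat > h.py <<'E'
import numpy as np,cv2,pickle
def ray(c,uv,z):
    R=cv2.Rodrigues(np.array(c["rvec"],float))[0];t=np.array(c["tvec"],float).ravel()
    p=cv2.undistortPoints(np.array([[uv]],float),np.array(c["mtx"],float),None).ravel()
    o=-R.T@t;d=R.T@np.r_[p,1];return (o+d*(z-o[2])/d[2])
E
python3 - <<'E'
from h import *
np.set_printoptions(precision=4,suppress=True)
d=pickle.load(open("cams.pkl","rb"));c=d["top"]
f=lambda u,v,z:ray(c,((u+.5)/3.3-.5+200,(v+.5)/3.3-.5+150),z)[:2]
P=np.array([f(*q,.012) for q in((135,38),(25,195),(608,564),(709,397))])
print(P)
o=P.mean(0); ax=P[0]+P[1]-P[2]-P[3];a=np.arctan2(ax[1],ax[0]);ex=np.array([np.cos(a),np.sin(a)]);ey=np.array([-ex[1],ex[0]])
print("origin",o,"yaw",np.degrees(a),np.linalg.norm(ax)/2,np.linalg.norm(P[0]-P[1]))
loc=lambda p:np.array([(p-o)@ex,(p-o)@ey])
pt=f(272,217,.066);print("paddle",pt,loc(pt))
for q in((399,188),(304,340)):
    p=f(*q,.088);print("cork",p,loc(p))
for q in((75,333),(41,370),(124,372),(147,385)):print("inro top",loc(f(*q,.057)))
for q in((497,122),(672,275)):print("box",loc(f(*q,.055)))
for q in((322,465),(520,594)):print("tray",loc(f(*q,.022)))
print("jar",loc(ray(c,(285,122),.075)[:2]))
s=d["side"]
for n,(u,v) in dict(inro=(281,193)).items():print(n,ray(s,(u,v),.057))
R=cv2.Rodrigues(c["rvec"])[0];print((-R.T@np.array(c["tvec"]).ravel()))
from scipy.spatial.transform import Rotation as Ro
from cell import robot
print(Ro.from_quat(robot.observe()["eef_rot"]).as_matrix())
E
```

```text
[[ 0.7315  0.2158]
 [ 0.6415  0.276 ]
 [ 0.433  -0.0372]
 [ 0.5202 -0.0955]]
origin [0.5815 0.0898] yaw 56.08800585105455 0.37620888348482046 0.10831789486350142
paddle [0.612  0.1338] [ 0.0535 -0.0007]
cork [0.6198 0.068 ] [ 0.0033 -0.0439]
cork [0.5439 0.1163] [0.0011 0.046 ]
inro top [0.1071 0.1035]
inro top [0.1108 0.1286]
inro top [0.0743 0.1065]
inro top [0.0606 0.1057]
box [-0.0158 -0.1091]
box [-0.1354 -0.0877]
tray [-0.0337  0.0905]
tray [-0.1568  0.091 ]
jar [ 0.1398 -0.1416]
inro [0.5424 0.2423 0.057 ]
[0.4268 0.0637 0.8046]
[[-0.9405  0.3399 -0.0008]
 [ 0.3399  0.9405 -0.0015]
 [ 0.0002 -0.0017 -1.    ]]
```

Jaw is at about 0.059 m and the clamp yaw is about 56°. I'll move above the paddle with the fingers shut, turning the closing line across the bar so the flat sides of the fingers do the pushing.

Request:
{"name": "apply_moves", "arguments": {"plan": [{"claw": 1,"x": 0.0255,"y": -0.0269,"z": 0,"turn": -6.5},{"claw": 1,"x": 0.0255,"y": -0.0269,"z": 0,"turn": -6.5},{"claw": 1,"x": 0.0255,"y": -0.0269,"z": 0,"turn": -6.5},{"claw": 1,"x": 0.0255,"y": -0.0269,"z": 0,"turn": -6.5},{"claw": 1,"x": 0.0255,"y": -0.0269,"z": 0,"turn": -6.5},{"claw": 1,"x": 0.0255,"y": -0.0269,"z": 0,"turn": -6.5},{"claw": 1,"x": 0.0255,"y": -0.0269,"z": 0,"turn": -6.5},{"claw": 1,"x": 0.0255,"y": -0.0269,"z": 0,"turn": -6.5}], "grip_force": 40}}

```text
t: 0.77
position: [0.4086, 0.3474, 0.2081]
eef_rot: [0.589, 0.808, -0.0, -0.0]
contact_force: [0.3, 1.1, -0.9]
grip_width: 0.0001
finger_force: 0.0
```

Request:
{"name": "apply_moves", "arguments": {"plan": [{"claw": 1,"x": 0.0255,"y": -0.0269,"z": 0,"turn": -6.5},{"claw": 1,"x": 0.0255,"y": -0.0269,"z": 0,"turn": -6.5},{"claw": 1,"x": 0.0255,"y": -0.0269,"z": 0,"turn": -6.5},{"claw": 1,"x": 0.0255,"y": -0.0269,"z": 0,"turn": -6.5},{"claw": 1,"x": 0.0255,"y": -0.0269,"z": 0,"turn": -6.5},{"claw": 1,"x": 0.0255,"y": -0.0269,"z": 0,"turn": -6.5},{"claw": 1,"x": 0.0255,"y": -0.0269,"z": 0,"turn": -6.5},{"claw": 1,"x": 0.0255,"y": -0.0269,"z": 0,"turn": -6.5},{"claw": 1},{"claw": 1}]}}

```text
validation failed for argument at $.pl...
```

Request:
{"name": "apply_moves", "arguments": {"plan": [{"claw": 1,"x": 0.0255,"y": -0.0269,"z": 0,"turn": -6.5},{"claw": 1,"x": 0.0255,"y": -0.0269,"z": 0,"turn": -6.5},{"claw": 1,"x": 0.0255,"y": -0.0269,"z": 0,"turn": -6.5},{"claw": 1,"x": 0.0255,"y": -0.0269,"z": 0,"turn": -6.5},{"claw": 1,"x": 0.0255,"y": -0.0269,"z": 0,"turn": -6.5},{"claw": 1,"x": 0.0255,"y": -0.0269,"z": 0,"turn": -6.5},{"claw": 1,"x": 0.0255,"y": -0.0269,"z": 0,"turn": -6.5},{"claw": 1,"x": 0.0255,"y": -0.0269,"z": 0,"turn": -6.5},{"claw": 1,"x": 0,"y": 0,"z": 0,"turn": 0},{"claw": 1,"x": 0,"y": 0,"z": 0,"turn": 0}]}}

```text
t: 1.6
position: [0.6129, 0.132, 0.2076]
eef_rot: [0.883, 0.469, -0.0, -0.0]
contact_force: [-0.7, -0.1, 0.4]
grip_width: -0.0003
finger_force: 0.0
```

Request:
{"name": "apply_moves", "arguments": {"plan": [{"claw": 1,"x": -0.001,"y": 0.002,"z": -0.03,"turn": 0},{"claw": 1,"x": 0,"y": 0,"z": -0.03,"turn": 0},{"claw": 1,"x": 0,"y": 0,"z": -0.03,"turn": 0},{"claw": 1,"x": 0,"y": 0,"z": -0.03,"turn": 0},{"claw": 1,"x": 0,"y": 0,"z": -0.01,"turn": 0},{"claw": 1,"x": 0,"y": 0,"z": -0.005,"turn": 0},{"claw": 1,"x": 0,"y": 0,"z": 0,"turn": 0}]}}

```text
t: 2.18
position: [0.6099, 0.1365, 0.0728]
eef_rot: [0.882, 0.471, -0.001, -0.0]
contact_force: [0.6, 0.1, 1.0]
grip_width: 0.0001
finger_force: 0.0
```

Run:
```python
from cell import robot
import cv2
for n in("top","side"):
    c=robot.read_camera(n)["pixels"][:,:,::-1]
    c=c[150:330,200:430] if n=="top" else c[130:330,200:430]
    cv2.imwrite(f"pics/{n}1.png",cv2.convertScaleAbs(cv2.resize(c,None,fx=2.9,fy=2.9,interpolation=cv2.INTER_CUBIC),alpha=1.5))
```

```text
(no output)
```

View pics/side1.png

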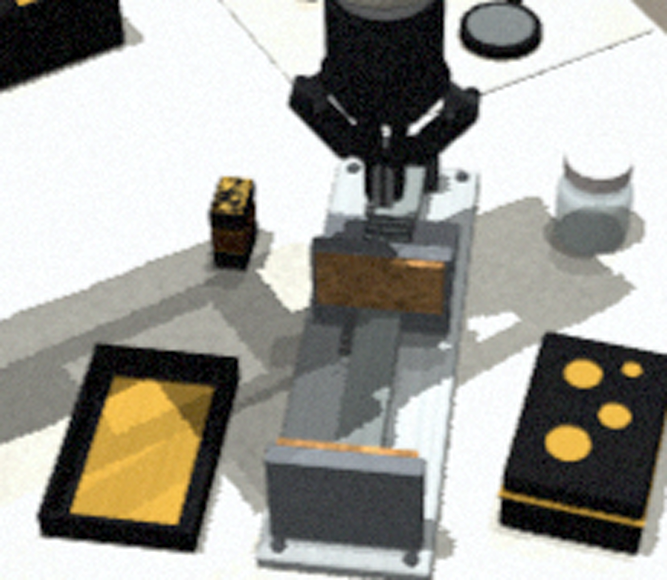

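The side view shows the shut fingers, at crop (385,190), right above the paddle at (390,228) and clear of the plate. Pressing down now.

Request:
{"name": "apply_moves", "arguments": {"plan": [{"claw": 1,"x": 0,"y": 0,"z": -0.005,"turn": 0},{"claw": 1,"x": 0,"y": 0,"z": -0.004,"turn": 0},{"claw": 1,"x": 0,"y": 0,"z": -0.004,"turn": 0},{"claw": 1,"x": 0,"y": 0,"z": -0.003,"turn": 0},{"claw": 1,"x": 0,"y": 0,"z": -0.001,"turn": 0},{"claw": 1,"x": 0,"y": 0,"z": 0,"turn": 0}]}}

```text
t: 2.78
position: [0.6106, 0.1358, 0.056]
eef_rot: [0.882, 0.47, -0.0, -0.0]
contact_force: [-0.6, 0.5, 0.1]
grip_width: -0.0005
finger_force: 0.0
```

Request:
{"name": "apply_moves", "arguments": {"plan": [{"claw": 1,"x": 0,"y": 0,"z": -0.001,"turn": 0},{"claw": 1,"x": 0,"y": 0,"z": -0.001,"turn": 0},{"claw": 1,"x": 0,"y": 0,"z": -0.001,"turn": 0},{"claw": 1,"x": 0,"y": 0,"z": 0,"turn": 0}]}}

```text
t: 3.12
position: [0.6109, 0.1358, 0.0532]
eef_rot: [0.882, 0.47, -0.0, -0.0]
contact_force: [-0.0, -0.3, -0.7]
grip_width: -0.0002
finger_force: 0.0
```

Run:
```python
from cell import robot
import cv2
c=robot.read_camera("side")["pixels"][:,:,::-1][130:260,260:400]
cv2.imwrite("pics/side2.png",cv2.convertScaleAbs(cv2.resize(c,None,fx=4.5,fy=4.5,interpolation=cv2.INTER_CUBIC),alpha=1.6))
s=robot.observe();print(s["position"],s["contact_force"],s["joint_torque"])
```

```text
[0.61086017 0.13581983 0.05327828] [-0.51903318 -0.15535559  0.40664907] [-1.03810630e-02 -5.92991817e+01 -2.17260396e+01 -9.94310631e-05
 -1.57261861e-02 -1.35994796e-04]
```

View pics/side2.png

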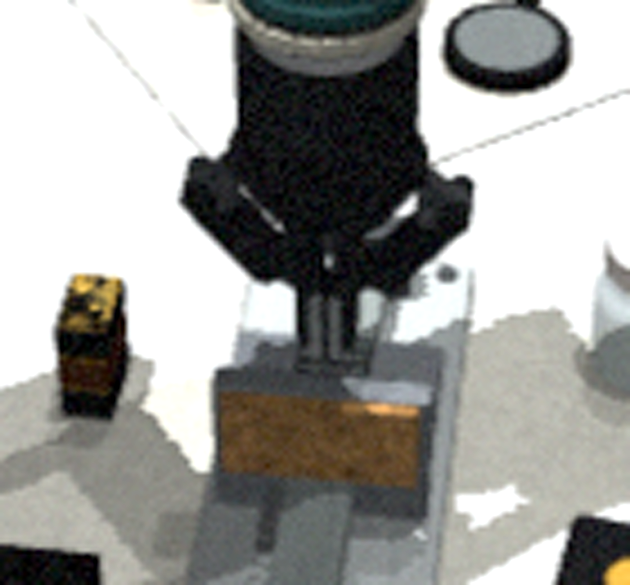

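View pics/top1.png

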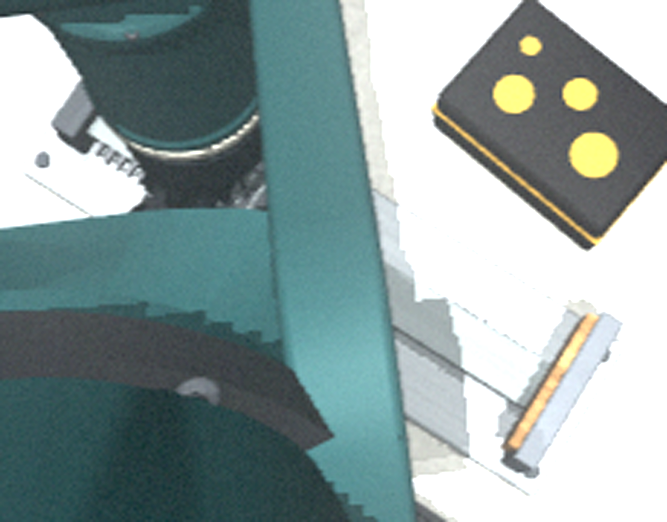

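The fingertips, at crop (330,350), are over the paddle, whose near edge shows at (330,367), but there's no contact force yet. I'll keep lowering in small steps.

Request:
{"name": "apply_moves", "arguments": {"plan": [{"claw": 1,"x": 0,"y": 0,"z": -0.001,"turn": 0},{"claw": 1,"x": 0,"y": 0,"z": -0.001,"turn": 0},{"claw": 1,"x": 0,"y": 0,"z": 0,"turn": 0}]}}

```text
t: 3.42
position: [0.6108, 0.1359, 0.0512]
eef_rot: [0.882, 0.47, -0.0, -0.0]
contact_force: [0.3, -0.0, 0.1]
grip_width: -0.0
finger_force: 0.0
```

Run:
```python
from cell import robot
from h import *
d=pickle.load(open("cams.pkl","rb"));c=d["side"]
o=np.array([.5815,.0898]);a=np.radians(56.1);ex=np.array([np.cos(a),np.sin(a)]);ey=np.array([-ex[1],ex[0]])
P=lambda p:cv2.projectPoints(np.array([p],float),c["rvec"],c["tvec"],c["mtx"],None)[0].ravel()
s=robot.observe();p=s["position"];print(p,(p[:2]-o)@ex,(p[:2]-o)@ey)
q=lambda n,uv:print(n,uv,(uv+.5-[260,130])*4.5)
q("tcp",P(p));q("tcp@.053",P(np.r_[p[:2],.0533]))
for z in(.066,.056):
  for dx in(-20,20):
    for dy in (-17,17):
      q(f"pad{z} {dx} {dy}",P(np.r_[o+(.0535+dx/1e3)*ex+dy/1e3*ey,z]))
for l in((.002,.043,.088),(.002,-.043,.088),(.022,.048,.09),(.022,-.048,.09),(.19,.055,.012),(.19,-.055,.012)):q(l,P(np.r_[o+l[0]*ex+l[1]*ey,l[2]]))
im=robot.read_camera("side")["pixels"][:,:,::-1][175:240,290:370]
cv2.imwrite("pics/side3.png",cv2.convertScaleAbs(cv2.resize(im,None,fx=9,fy=9,interpolation=cv2.INTER_CUBIC),alpha=2.2))
```

```text
[0.6108155  0.13586346 0.0511955 ] 0.05458381870777897 0.001359444006850563
tcp [332.97039532 215.8858581 ] [330.61677895 388.73636146]
tcp@.053 [332.96907293 215.13924929] [330.6108282 385.3766218]
pad0.066 -20 -17 [340.86416376 218.57134739] [366.13873694 400.82106325]
pad0.066 -20 17 [323.91803178 217.17852778] [289.88114299 394.55337503]
pad0.066 20 -17 [343.01965724 204.97723174] [375.8384576  339.64754283]
pad0.066 20 17 [326.45587408 203.6522428 ] [301.30143335 333.68509258]
pad0.056 -20 -17 [340.82310053 222.15747832] [365.95395241 416.95865245]
pad0.056 -20 17 [323.97865561 220.76336328] [290.15395022 410.68513475]
pad0.056 20 -17 [342.96687191 208.56134949] [375.60092358 355.77607271]
pad0.056 20 17 [326.50025207 207.23470256] [301.50113431 349.80616154]
(0.002, 0.043, 0.088) [308.35317485 219.14191943] [219.83928684 403.38863743]
(0.002, -0.043, 0.088) [352.60963811 222.80243388] [418.99337148 419.86095245]
(0.022, 0.048, 0.09) [307.30444912 211.12299408] [215.12002104 367.30347337]
(0.022, -0.048, 0.09) [356.18559582 215.10378623] [435.08518118 385.21703806]
(0.19, 0.055, 0.012) [316.46893712 185.03078528] [256.36021704 249.88853376]
(0.19, -0.055, 0.012) [365.29410414 188.79699182] [476.07346861 266.8364632 ]
```

View pics/side3.png

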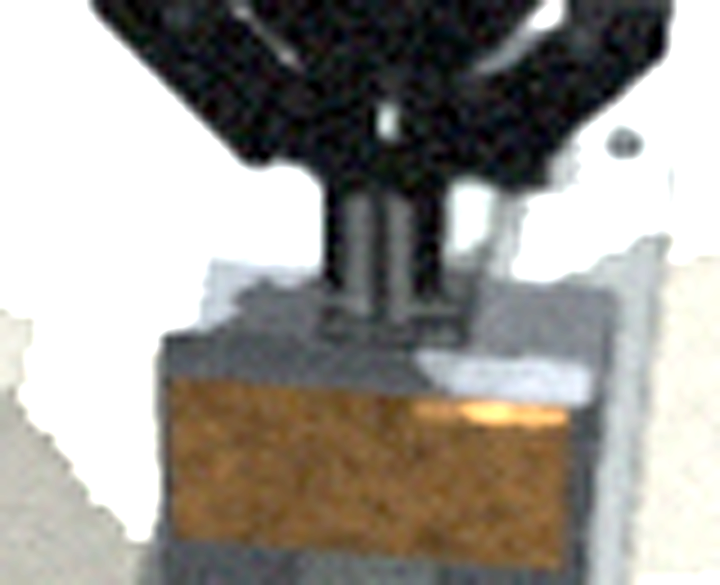

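The visible fingertips, at crop (385,320), sit roughly 10–15 mm above where the reported TCP projects. They are probably just above the paddle top, so I'll keep descending and watch the force.

Request:
{"name": "apply_moves", "arguments": {"plan": [{"claw": 1,"x": 0,"y": 0,"z": -0.001,"turn": 0},{"claw": 1,"x": 0,"y": 0,"z": -0.001,"turn": 0},{"claw": 1,"x": 0,"y": 0,"z": -0.001,"turn": 0},{"claw": 1,"x": 0,"y": 0,"z": 0,"turn": 0}]}}

```text
t: 3.8
position: [0.6107, 0.1358, 0.0481]
eef_rot: [0.882, 0.47, -0.0, -0.0]
contact_force: [-0.4, 0.4, -0.8]
grip_width: -0.0002
finger_force: 0.0
```

Request:
{"name": "apply_moves", "arguments": {"plan": [{"claw": 1,"x": 0,"y": 0,"z": -0.001,"turn": 0},{"claw": 1,"x": 0,"y": 0,"z": -0.001,"turn": 0},{"claw": 1,"x": 0,"y": 0,"z": -0.001,"turn": 0}]}}

```text
t: 4.05
position: [0.611, 0.1359, 0.0453]
eef_rot: [0.882, 0.47, 0.0, -0.0]
contact_force: [0.0, 1.9, 0.5]
grip_width: 0.0002
finger_force: 0.0
```

Request:
{"name": "apply_moves", "arguments": {"plan": [{"claw": 1,"x": 0,"y": 0,"z": -0.001,"turn": 0},{"claw": 1,"x": 0,"y": 0,"z": -0.001,"turn": 0},{"claw": 1,"x": 0,"y": 0,"z": -0.001,"turn": 0}]}}

```text
t: 4.3
position: [0.6109, 0.1359, 0.0426]
eef_rot: [0.882, 0.47, -0.0, -0.0]
contact_force: [-1.0, -0.3, 4.6]
grip_width: -0.0002
finger_force: 2.4
```

Request:
{"name": "apply_moves", "arguments": {"plan": [{"claw": 1,"x": 0,"y": 0,"z": -0.001,"turn": 0},{"claw": 1,"x": 0,"y": 0,"z": -0.001,"turn": 0},{"claw": 1,"x": 0,"y": 0,"z": -0.001,"turn": 0}]}}

```text
t: 4.55
position: [0.6109, 0.1359, 0.0396]
eef_rot: [0.882, 0.47, 0.0, -0.0]
contact_force: [-1.8, -0.0, 4.7]
grip_width: 0.0002
finger_force: 2.5
```

Force is a steady 5 N, so the paddle is moving. The real tip sits about 22 mm above the reported TCP.

Request:
{"name": "apply_moves", "arguments": {"plan": [{"claw": 1,"x": 0,"y": 0,"z": -0.001,"turn": 0},{"claw": 1,"x": 0,"y": 0,"z": -0.001,"turn": 0},{"claw": 1,"x": 0,"y": 0,"z": -0.001,"turn": 0},{"claw": 1,"x": 0,"y": 0,"z": -0.001,"turn": 0}]}}

```text
t: 4.88
position: [0.6109, 0.1358, 0.0353]
eef_rot: [0.882, 0.47, -0.0, -0.0]
contact_force: [-1.1, -0.9, 4.7]
grip_width: 0.0
finger_force: 2.5
```

Request:
{"name": "apply_moves", "arguments": {"plan": [{"claw": 1,"x": 0,"y": 0,"z": -0.001,"turn": 0},{"claw": 1,"x": 0,"y": 0,"z": -0.001,"turn": 0}]}}

```text
t: 5.05
position: [0.6109, 0.1358, 0.0333]
eef_rot: [0.882, 0.47, -0.0, -0.0]
contact_force: [-1.3, 0.1, 5.3]
grip_width: -0.0002
finger_force: 2.5
```

Request:
{"name": "apply_moves", "arguments": {"plan": [{"claw": 1,"x": 0,"y": 0,"z": -0.001,"turn": 0},{"claw": 1,"x": 0,"y": 0,"z": 0,"turn": 0}]}}

```text
t: 5.22
position: [0.611, 0.1359, 0.033]
eef_rot: [0.882, 0.47, 0.0, -0.0]
contact_force: [-3.7, -0.6, 11.3]
grip_width: -0.0001
finger_force: 5.6
```

Force has jumped to 11 N, so the paddle is on its stop. One more millimetre, then lift and move over the front of the jaw.

Request:
{"name": "apply_moves", "arguments": {"plan": [{"claw": 1,"x": 0,"y": 0,"z": -0.001,"turn": 0},{"claw": 1,"x": 0,"y": 0,"z": 0,"turn": 0},{"claw": 1,"x": 0,"y": 0,"z": 0.01,"turn": 0},{"claw": 1,"x": 0,"y": 0,"z": 0.03,"turn": 0},{"claw": 1,"x": 0,"y": 0,"z": 0.03,"turn": 0},{"claw": 1,"x": -0.0149,"y": -0.0221,"z": 0,"turn": 0},{"claw": 1,"x": -0.0149,"y": -0.0221,"z": 0,"turn": 0},{"claw": 1,"x": -0.0149,"y": -0.0221,"z": 0,"turn": 0},{"claw": 1,"x": 0,"y": 0,"z": 0,"turn": 0}]}}

```text
t: 5.97
position: [0.5627, 0.0666, 0.1009]
eef_rot: [0.883, 0.47, -0.002, -0.0]
contact_force: [0.1, 0.8, 0.5]
grip_width: -0.0003
finger_force: 0.0
```

Run:
```python
from cell import robot
import cv2
c=robot.read_camera("side")["pixels"][:,:,::-1][130:260,260:400]
cv2.imwrite("pics/side4.png",cv2.convertScaleAbs(cv2.resize(c,None,fx=4.5,fy=4.5,interpolation=cv2.INTER_CUBIC),alpha=2))
print(robot.observe()["position"])
```

```text
[0.56453373 0.06801688 0.10107112]
```

View pics/side4.png

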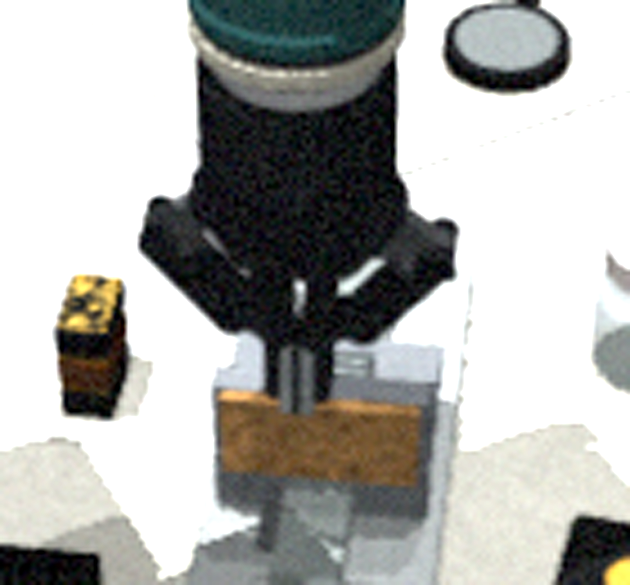

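The shut fingers, at crop (297,400), are in front of the cork face, which spans (220–425, 395–480). The jaw hasn't moved. Lowering in front of it.

Request:
{"name": "apply_moves", "arguments": {"plan": [{"claw": 1,"x": 0,"y": 0,"z": -0.02,"turn": 0},{"claw": 1,"x": 0,"y": 0,"z": -0.02,"turn": 0},{"claw": 1,"x": 0,"y": 0,"z": -0.01,"turn": 0},{"claw": 1,"x": 0,"y": 0,"z": -0.01,"turn": 0},{"claw": 1,"x": 0,"y": 0,"z": 0,"turn": 0}]}}

```text
t: 6.43
position: [0.5652, 0.0699, 0.0394]
eef_rot: [0.882, 0.471, -0.001, -0.001]
contact_force: [0.1, 1.0, -0.3]
grip_width: 0.0001
finger_force: 0.0
```

Request:
{"name": "apply_moves", "arguments": {"plan": [{"claw": 1,"x": 0.0045,"y": 0.0066,"z": 0,"turn": 0},{"claw": 1,"x": 0.0028,"y": 0.0041,"z": 0,"turn": 0},{"claw": 1,"x": 0.0028,"y": 0.0041,"z": 0,"turn": 0},{"claw": 1,"x": 0.0028,"y": 0.0041,"z": 0,"turn": 0},{"claw": 1,"x": 0.0028,"y": 0.0041,"z": 0,"turn": 0}]}}

```text
t: 6.85
position: [0.5828, 0.0926, 0.0422]
eef_rot: [0.882, 0.471, 0.0, 0.001]
contact_force: [-1.2, -3.6, 2.8]
grip_width: 0.0002
finger_force: 1.9
```

Contact force matches the expected sliding friction. Continuing the push.

Request:
{"name": "apply_moves", "arguments": {"plan": [{"claw": 1,"x": 0.0028,"y": 0.0041,"z": 0,"turn": 0},{"claw": 1,"x": 0.0028,"y": 0.0041,"z": 0,"turn": 0},{"claw": 1,"x": 0.0028,"y": 0.0041,"z": 0,"turn": 0},{"claw": 1,"x": 0.0028,"y": 0.0041,"z": 0,"turn": 0},{"claw": 1,"x": 0.0028,"y": 0.0041,"z": 0,"turn": 0},{"claw": 1,"x": 0.0028,"y": 0.0041,"z": 0,"turn": 0},{"claw": 1,"x": 0.0028,"y": 0.0041,"z": 0,"turn": 0},{"claw": 1,"x": 0.0028,"y": 0.0041,"z": 0,"turn": 0},{"claw": 1,"x": 0.0028,"y": 0.0041,"z": 0,"turn": 0}]}}

```text
t: 7.6
position: [0.6071, 0.1299, 0.0413]
eef_rot: [0.882, 0.47, -0.0, -0.0]
contact_force: [-1.2, -3.5, 3.8]
grip_width: -0.0002
finger_force: 1.9
```

Request:
{"name": "apply_moves", "arguments": {"plan": [{"claw": 1,"x": 0.0022,"y": 0.0033,"z": 0,"turn": 0},{"claw": 1,"x": 0.0022,"y": 0.0033,"z": 0,"turn": 0},{"claw": 1,"x": 0.0011,"y": 0.0017,"z": 0,"turn": 0},{"claw": 1,"x": 0.0011,"y": 0.0017,"z": 0,"turn": 0}]}}

```text
t: 7.93
position: [0.6137, 0.1398, 0.0412]
eef_rot: [0.882, 0.471, -0.0, -0.0]
contact_force: [-2.4, -2.5, 2.7]
grip_width: 0.0002
finger_force: 1.7
```

Request:
{"name": "apply_moves", "arguments": {"plan": [{"claw": 1,"x": 0.0006,"y": 0.0008,"z": 0,"turn": 0},{"claw": 1,"x": 0.0006,"y": 0.0008,"z": 0,"turn": 0},{"claw": 1,"x": 0.0006,"y": 0.0008,"z": 0,"turn": 0}]}}

```text
t: 8.18
position: [0.6141, 0.1404, 0.0413]
eef_rot: [0.882, 0.471, -0.002, 0.0]
contact_force: [-5.4, -11.2, 7.8]
grip_width: 0.0
finger_force: 6.0
```

Force has risen to 12 N at the expected stop position. I'll hold briefly, then back off and lift.

Request:
{"name": "apply_moves", "arguments": {"plan": [{"claw": 1,"x": 0.0006,"y": 0.0008,"z": 0,"turn": 0},{"claw": 1,"x": 0,"y": 0,"z": 0,"turn": 0},{"claw": 1,"x": 0,"y": 0,"z": 0,"turn": 0},{"claw": 1,"x": 0,"y": 0,"z": 0,"turn": 0},{"claw": 1,"x": -0.0056,"y": -0.0083,"z": 0,"turn": 0},{"claw": 1,"x": -0.0112,"y": -0.0166,"z": 0,"turn": 0},{"claw": 1,"x": -0.0112,"y": -0.0166,"z": 0,"turn": 0},{"claw": 1,"x": 0,"y": 0,"z": 0.03,"turn": 0},{"claw": 1,"x": 0,"y": 0,"z": 0.04,"turn": 0},{"claw": 1,"x": 0,"y": 0,"z": 0.04,"turn": 0},{"claw": 1,"x": 0,"y": 0,"z": 0.03,"turn": 0},{"claw": 1,"x": 0,"y": 0,"z": 0,"turn": 0}]}}

```text
t: 9.18
position: [0.5934, 0.1018, 0.1886]
eef_rot: [0.882, 0.47, 0.006, 0.002]
contact_force: [0.3, 0.1, -0.7]
grip_width: 0.0001
finger_force: 0.0
```

Run:
```python
from cell import robot
import cv2
c=robot.read_camera("side")["pixels"][:,:,::-1][130:330,200:430]
cv2.imwrite("pics/side5.png",cv2.convertScaleAbs(cv2.resize(c,None,fx=2.9,fy=2.9,interpolation=cv2.INTER_CUBIC),alpha=1.7))
print(robot.observe()["contact_force"])
```

```text
[ 0.5029754  -1.02237269  0.1960329 ]
```

View pics/side5.png

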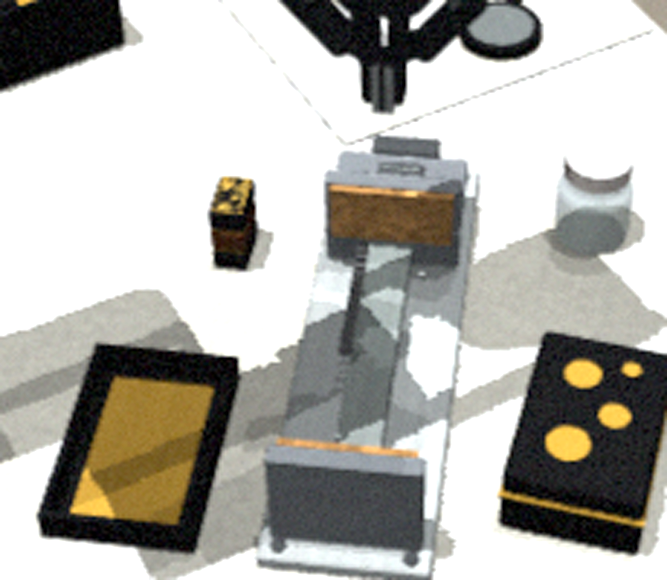

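The jaw, with its cork at crop (390,215), is back against the end stop at (405,147). The bystanders haven't moved, and the tool is clear above.

```bash
python3 -c "
from cell import robot
print(robot.finish_job())"
```

```text
the job is handed in; nothing more can be done
None
```

The release paddle was pressed down to its stop, the jaw was pushed back against the end stop with the outside of the shut fingers, and the job is handed in; the last picture shows the jaw home, the robot clear and the four bystanders where they stood, but no verdict was returned.

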